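Put the balance check weights and their fork away

ROBOT

A 6-joint arm with a two-finger parallel gripper is mounted at the origin on the work surface. World frame = base frame: x ahead of the robot, y to its left, z up, the work surface at z = 0. Lengths are in m, angles in degrees, forces in N, time in s.
With the tool pointing down it reaches from about 0.35 to 0.775 m from the base axis. Payload 7.3 kg.
Tool frame: the origin (TCP) lies at the very end of the fingers, on their centre line; the grasp point (between the pads) lies 19 mm behind it; z points along the fingers, y is the direction in which the jaws open and shut (so a half turn about z gives the same grasp; the last joint's range is limited). The gripper opens to 92 mm and grips with 3 to 60 N. Pads are 19 mm wide; open, the fingers measure 130 mm over their backs; the gripper's body (75 mm by 190 mm) begins 47 mm behind the grasp point.
Start: joints at [-83.022, 19.595, 87.324, -0, 73.075, -8.365], TCP at [0.139, -0.506, 0.227] pointing down, gripper open.
Joint ranges: [-145.02, 145.02], [-44.19, 115.74], [2.07, 154.8], [-57.11, 237.11], [16.16, 152.29], [-177.93, 177.93]. Speed limits (degrees/s): [147.25, 147.25, 180, 180, 180, 180].

INTERFACE

Orientations are given as [roll, pitch, yaw] about the fixed x, y, z axes, in that order (R = Rz(yaw) Ry(pitch) Rx(roll)).
In Python, from plant import arm, vision gives the robot as it stands.
- The arm moves only by the tool step_arm, never from a script. Its argument "motion" is a list of rows, each a list of 7 numbers: the turn, a rotation vector about the tool's x, y, z in rad, then the shift along the tool's x, y, z in mm, then the closure, from 0 (fully open) to 1 (shut). A call has 1 to 8 rows; each row shifts and turns the commanded pose from where the row before left it, along the tool's axes as they then stand; what a row does not reach is not made up. A row lasts 1/8 s, in which the tool goes at most 62.5 mm and 10.7 degrees, less where a joint would pass 70% of its speed; a pose out of reach is approached as far as the arm can. A call is refused whole if a number of a shift passes 62.5 or a number of a turn 0.188, either way. A call with a gripper value outside its range is refused whole. The fingers move at their own pace and stop on an object; "squeeze" is the grip in N (left out, the last holds). Time passes only in rows, so rows that do not move let the fingers close. It gives the time, the measured TCP pose, the force and the opening at its end, in the units of the state.
- arm.observe(): the state, without advancing time (a new reading comes with each control period).
- vision.camera(name): name is "side" or "top"; returns (picture, depth): 400x640x3 uint8, red, green, blue; 400x640 float32, m along the optical axis (not along the pixel's ray), 0 where there is no reading.
- vision.camera_model(name): a dict with "fx", "fy", "cx", "cy" (pixels), "rvec" (rotation vector, rad) and "tvec" (3), from world to camera coordinates, as OpenCV has them. Camera axes: x right, y down, z forward; pixel columns grow to the right and rows downward; lengths in m; the calibration is good to about 2 mm. A picture is of the moment at which its call begins. camera_model takes no time and is no camera call.
- arm.hand_in(): hands the job in, once; it reports no verdict.
The state is a dict: "clock": time; "joint_positions": joint angles; "dq": joint speeds; "joint_efforts": joint torques, N m; "position": TCP position; "tcp_rot": TCP orientation; "ft_force": force on the tool from outside, world axes, zero at the start; "torque": the same for the moment, N m; "width": opening from 0.0 (shut) to 1.0 (fully open).
Only numpy, scipy, OpenCV 4.12 (cv2) and the standard library are available. Lean on these libraries where they do the work, as an engineer would, in place of code of your own. Each camera call takes 0.05 s, during which the arm holds its last target.

TASK

The balance check is finished, so put the kit away: stand each of the three steel weights upright and fully down in the recess of the open case that fits it, and lay the lifting fork flat in its cut-out tray, the right way round. Lower the weights all the way and set them down, do not drop them, and leave the beaker and the amber bottle where they stand.

Things in the scene. Friction and masses are not known exactly. Their poses are not given: they have to be found in the camera images.
- weight_500: The largest of three plain stainless steel balance check weights (500 g): an upright cylinder 38 mm in diameter up to 42 mm high, then a narrow neck and a lifting knob 26 mm in diameter; 62 mm high in all. It stands on the bench. Origin: centre of its underside; z up.
- weight_200: The middle of three plain stainless steel balance check weights (200 g): an upright cylinder 28 mm in diameter up to 33 mm high, then a narrow neck and a lifting knob 20 mm in diameter; 48 mm high in all. It stands on the bench. Origin: centre of its underside; z up.
- weight_100: The smallest of three plain stainless steel balance check weights (100 g): an upright cylinder 22 mm in diameter up to 26 mm high, then a narrow neck and a lifting knob 16 mm in diameter; 39 mm high in all. It stands on the bench. Origin: centre of its underside; z up.
- lifting_fork: Lifting fork for weights, about 90 g, flat on the bench: black handle with two bright bands, 16 mm wide and high, a 10 mm wide steel stem and a flat U-shaped steel head 40 mm wide, 5 mm thick, open prongs. Origin: underside at the balance point, a good place to grip across the handle. x runs towards the prongs, z up: handle x = -56 to +26 mm, stem to +46, head to +84.
- case_500: Open case of the largest weight, fixed: grey shell 90 x 90 x 26 mm, dark foam level with its top, in its middle a round recess 46 mm in diameter, 10 mm deep, 3 mm bevelled mouth, light floor. Its lid, no recess, lies open flat on the bench on the +x side, 16 mm high. Origin: on the recess axis at bench level; recess floor at z = 16 mm, foam top z = 26 mm; x towards the lid.
- case_200: Open case of the middle weight, fixed: grey shell 76 x 76 x 26 mm, dark foam level with its top, in its middle a round recess 36 mm in diameter, 10 mm deep, 3 mm bevelled mouth, light floor. Its lid, no recess, lies open flat on the bench on the +x side, 16 mm high. Origin: on the recess axis at bench level; recess floor at z = 16 mm, foam top z = 26 mm; x towards the lid.
- case_100: Open case of the smallest weight, fixed: grey shell 66 x 66 x 26 mm, dark foam level with its top, in its middle a round recess 27.5 mm in diameter, 10 mm deep, 3 mm bevelled mouth, light floor. Its lid, no recess, lies open flat on the bench on the +x side, 16 mm high. Origin: on the recess axis at bench level; recess floor at z = 16 mm, foam top z = 26 mm; x towards the lid.
- fork_tray: Fork's tray, fixed, 178 x 100 x 24 mm, dark foam, light floor at z = 15 mm. Cut-out 9 mm deep, 6 mm to spare round the fork: channel 28 mm wide, 52 mm at the +x end for the head (x = -62 to +90 mm). A finger notch (x = -24 to +24 mm) crosses the whole tray at floor level. Origin: at bench level under where the fork's origin belongs; x along the cut-out to the head end.
- beaker: Bystander: an empty glass beaker, 72 mm across its rim and 92 mm high, loose on the bench. Origin: centre of its underside. Leave it alone.
- reagent_bottle: Bystander: an amber glass bottle with a blue cap, 66 mm in diameter and 115 mm high, loose on the bench. Origin: centre of its underside. Leave it alone.
Not all that is in view belongs to the job. Leave any green look-alike of the weight_500 alone.

How it is judged (in metres and radians):
At the end, for the whole second after the job is handed in: Each weight upright (0.1 rad) on the floor (3 mm) of its own case's recess, within 8 mm of its axis; the fork flat on the floor (3 mm) of its cut-out, prongs in the wide end (12 mm lengthwise, 10 mm sideways, 0.25 rad); all released and at rest (horizontal distance between weight_500 and case_500 below 0.008 m and z of weight_500 in the frame of case_500 between 0.012 and 0.019 m and angle between each of weight_500, weight_200, weight_100's own z axis and vertical below 0.1 rad and linear speed of each of weight_500, weight_200, weight_100, lifting_fork below 0.02 m/s and horizontal distance between weight_200 and case_200 below 0.008 m and z of weight_200 in the frame of case_200 between 0.012 and 0.019 m and horizontal distance between weight_100 and case_100 below 0.008 m and z of weight_100 in the frame of case_100 between 0.012 and 0.019 m and x of lifting_fork in the frame of fork_tray between -0.012 and 0.012 m and y of lifting_fork in the frame of fork_tray between -0.01 and 0.01 m and z of lifting_fork in the frame of fork_tray between 0.011 and 0.018 m and angle between lifting_fork's own z axis and vertical below 0.08 rad and angle between the x axis of lifting_fork and the x axis of fork_tray, either way round below 0.25 rad); the robot touches nothing.
It fails at once if the largest weight is dropped (falls freely, out of the fingers, faster than 0.5 m/s: more than about 13 mm) (linear speed of weight_500 above 0.5 m/s and contact force between weight_500 and the fingers below 0.01 N).
It fails at once if the middle weight is dropped (falls freely, out of the fingers, faster than 0.5 m/s: more than about 13 mm) (linear speed of weight_200 above 0.5 m/s and contact force between weight_200 and the fingers below 0.01 N).
It fails at once if the smallest weight is dropped (falls freely, out of the fingers, faster than 0.5 m/s: more than about 13 mm) (linear speed of weight_100 above 0.5 m/s and contact force between weight_100 and the fingers below 0.01 N).
It fails at once if the beaker is shifted by more than 25 mm or tipped (distance of beaker from where it was at the start of the episode above 0.025 m or angle between beaker's own z axis and vertical above 0.3 rad).
It fails at once if the amber bottle is shifted by more than 25 mm or tipped (distance of reagent_bottle from where it was at the start of the episode above 0.025 m or angle between reagent_bottle's own z axis and vertical above 0.3 rad).
It also fails if it takes over 128 s, if anything falls off the work surface, if the arm or the gripper's body presses on something with over 40 N, if the wrist force passes 120 N, or if a joint passes its speed limit or range.

## Working session

There is one attempt and no reset: what is moved stays moved. The work goes in short steps, Python scripts to look and compute and a tool call to move; the robot and the scene stay as the last step left them, time stands still between calls to the robot, and variables do not carry over. Pictures are saved under pics/ and viewed, and the job is handed in when it is done.

Besides the shell and the picture viewer there is one more tool, called after "Request:" as name([rows], argument=value, ...), one row to a line, values as JSON. step_arm: Moves the arm, as the interface text tells. Its arguments: {"type":"object","properties":{"motion":{"type":"array"},"squeeze":{"type":"number"}},"required":["motion"]}

```bash
ls; mkdir -p pics; cat > h.py <<'E'
import numpy as np, cv2
from plant import arm, vision
def snap(n):
    im,d=vision.camera(n); m=vision.camera_model(n); return im,d,m
def save(im,f,scale=1,crop=None):
    if crop: x0,y0,x1,y1=crop; im=im[y0:y1,x0:x1]
    im=cv2.resize(im,None,fx=scale,fy=scale,interpolation=cv2.INTER_CUBIC) if scale!=1 else im
    cv2.imwrite(f,im[:,:,::-1])
def ray(m,u,v):
    R=cv2.Rodrigues(np.array(m['rvec'],float))[0]; t=np.array(m['tvec'],float).ravel()
    c=-R.T@t; d=R.T@np.array([(u-m['cx'])/m['fx'],(v-m['cy'])/m['fy'],1.]); return c,d
def atz(m,u,v,z):
    c,d=ray(m,u,v); return c+d*(z-c[2])/d[2]
def cloud(m,d):
    R=cv2.Rodrigues(np.array(m['rvec'],float))[0]; t=np.array(m['tvec'],float).ravel()
    v,u=np.mgrid[:d.shape[0],:d.shape[1]]
    P=np.stack([(u-m['cx'])/m['fx']*d,(v-m['cy'])/m['fy']*d,d],-1)
    return (P-t)@R
def proj(m,p):
    return cv2.projectPoints(np.array(p,float).reshape(-1,3),np.array(m['rvec'],float),np.array(m['tvec'],float),np.array([[m['fx'],0,m['cx']],[0,m['fy'],m['cy']],[0,0,1.]]),None)[0].reshape(-1,2)
E
python3 - <<'E'
from h import *
for n in ("top","side"):
    im,d,m=snap(n); save(im,f"pics/{n}0.png",1.25); np.savez(f"{n}0.npz",im=im,d=d); c,_=ray(m,0,0); print(n,m['fx'],c)
print(arm.observe())
E
```

```text
pics
top 424.26373656814985 [ 0.35101666 -0.01126976  1.16931003]
side 388.85341043538006 [ 0.38490322 -0.97262649  0.59837924]
{'clock': 0.1, 'joint_positions': array([-8.30213215e+01,  1.96320448e+01,  8.73687684e+01, -2.05050426e-03,
        7.30759217e+01, -8.36556666e+00]), 'dq': array([ 0.06846897, -0.09205595, -0.19448099, -0.04958752,  0.01741108,
       -0.01909072]), 'joint_efforts': array([ 3.22597538e-03, -4.32004023e+01, -2.44695157e+01,  7.19255162e-02,
        5.24943159e-02, -4.91762910e-05]), 'position': array([ 0.1388892 , -0.50593528,  0.22613629]), 'tcp_rot': array([-1.79923796e+02, -9.22400305e-03,  1.53448372e+01]), 'ft_force': array([-0.38037255, -0.87930947,  0.33569355]), 'torque': array([-0.00700906,  0.00218872,  0.01885371]), 'width': 0.9982820512589188}
```

View pics/top0.png

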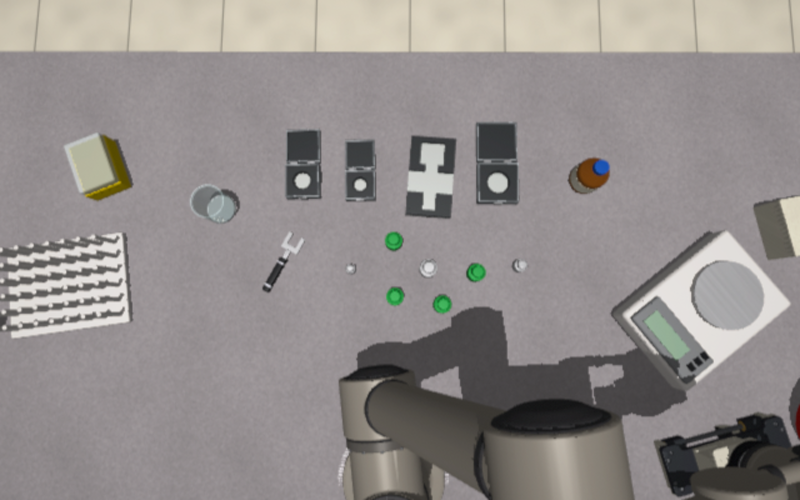

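View pics/side0.png

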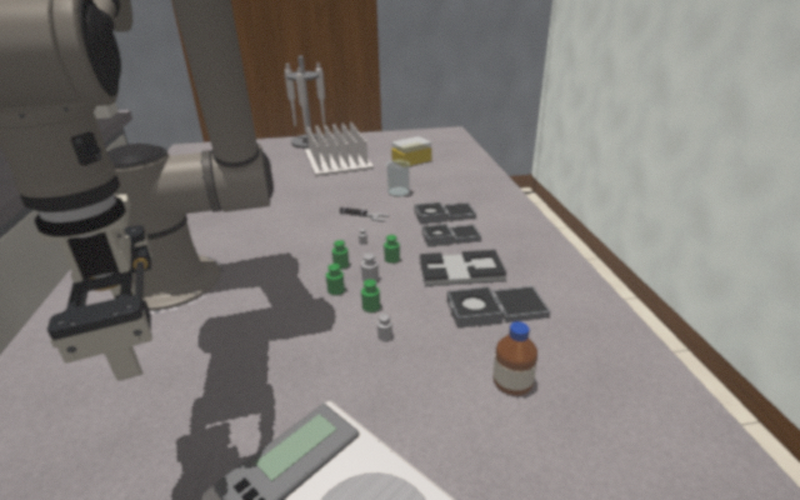

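```bash
python3 - <<'E'
from h import *
z=np.load("top0.npz"); im=z['im']
save(im,"pics/wt.png",4,(195,170,395,260))
save(im,"pics/cs.png",4,(220,90,420,180))
E
```

```text
(no output)
```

View pics/wt.png

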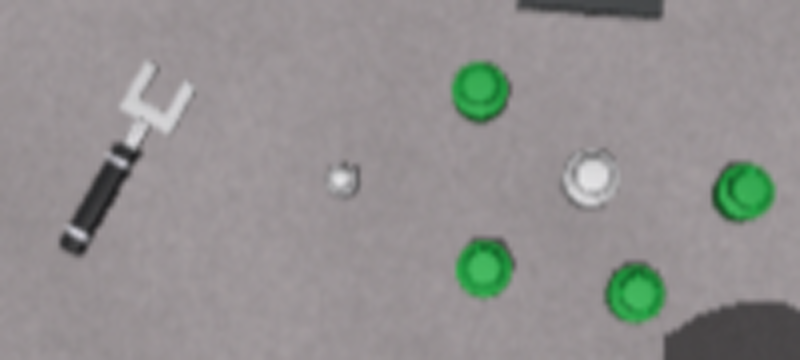

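View pics/cs.png

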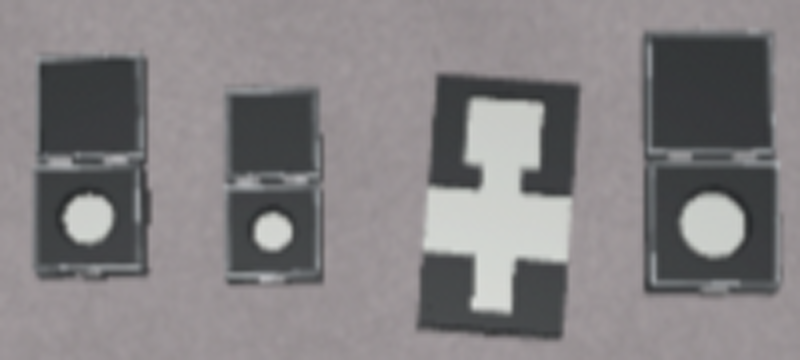

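```bash
python3 - <<'E'
from h import *
z=np.load("top0.npz"); im=z['im'].astype(int); d=z['d']; m=vision.camera_model("top")
P=cloud(m,d)
b=P[200:250,150:190,2]; print("bench z",b.mean(),b.std())
# bright floors
g=im.min(-1)
for nm,(u0,v0,u1,v1),zz in (("c200",(232,134,252,154),.016),("c100",(280,140,296,156),.016),("c500",(386,134,410,158),.016),("tray",(322,112,368,172),.015)):
    s=(g[v0:v1,u0:u1]>150).astype(np.uint8); v,u=np.nonzero(s); 
    print(nm,len(u),u.mean()+u0,v.mean()+v0,atz(m,u.mean()+u0,v.mean()+v0,zz),'size mm',atz(m,u.max()+u0,v.max()+v0,zz)-atz(m,u.min()+u0,v.min()+v0,zz))
# mask by height
h=P[...,2]; ok=(d>0)
for lo,hi,nm in ((.012,.2,'all'),):
    mk=(ok&(h>lo)&(h<hi)).astype(np.uint8); mk[265:]=0
    n,l,st,c=cv2.connectedComponentsWithStats(mk)
    for i in range(1,n):
        if st[i,4]>15:
            q=P[l==i]; print(st[i],c[i].round(1),q.mean(0).round(4),'zmax',np.percentile(q[:,2],95).round(3))
E
```

```text
bench z 0.007872071429790956 0.09397166208122663
c200 113 241.73451327433628 144.21238938053096 [0.63416205 0.20893419 0.016     ] size mm [-0.03114661 -0.03172888  0.        ]
c100 64 287.84375 147.46875 [0.62576246 0.08009136 0.016     ] size mm [-0.02258006 -0.02267345  0.        ]
c500 190 397.8157894736842 145.8421052631579 [ 0.63244099 -0.22482986  0.016     ] size mm [-0.03937296 -0.04088515  0.        ]
tray 1158 344.7055267702936 141.31606217616581 [ 0.64456557 -0.07787696  0.015     ] size mm [-0.15850426 -0.12524126  0.        ]
[ 381   97   34   66 1952] [397.6 131. ] [ 0.6741 -0.2241  0.0199] zmax 0.028
[ 228  103   28   56 1364] [241.8 132. ] [0.6682 0.2092 0.0202] zmax 0.029
[  51  106   54   54 1892] [ 76.9 132.3] [0.653  0.648  0.0613] zmax 0.075
[ 324  108   41   66 2216] [344.4 140.6] [ 0.6456 -0.0768  0.0198] zmax 0.027
[ 276  111   24   50 1056] [287.6 136.4] [0.6564 0.081  0.0203] zmax 0.029
[456 126  32  29 687] [471.7 139.6] [ 0.6357 -0.407   0.0756] zmax 0.116
[152 147  36  31 664] [169.  162.2] [0.5729 0.394  0.0596] zmax 0.092
[ 604  156   36   51 1373] [624.8 180.9] [ 0.5316 -0.8061  0.0613] zmax 0.087
[308 185  14  15 166] [314.7 192. ] [0.4969 0.0038 0.0499] zmax 0.064
[ 491  184  142   81 7011] [564.9 233.8] [ 0.3923 -0.6362  0.0722] zmax 0.086
[   0  186  104   79 6436] [ 51.8 226.8] [0.3985 0.7071 0.0411] zmax 0.099
[210 205  19  28 167] [218.9 218.6] [0.4261 0.2648 0.0161] zmax 0.019
[336 207  14  15 166] [342.3 214. ] [ 0.4391 -0.0698  0.0502] zmax 0.065
[410 207  12  11 100] [415.8 211.6] [ 0.4483 -0.2661  0.0379] zmax 0.05
[277 211   8   8  53] [280.4 214.3] [0.4381 0.0956 0.0324] zmax 0.041
[373 210  16  15 179] [380.7 217.3] [ 0.4313 -0.1711  0.0491] zmax 0.064
[309 230  14  14 158] [315.7 236.5] [ 3.792e-01 -2.000e-04  5.240e-02] zmax 0.065
[347 236  14  14 165] [353.5 242.7] [ 0.3641 -0.0992  0.0511] zmax 0.065
```

```bash
python3 - <<'E'
from h import *
Z={n:np.load(n+"0.npz") for n in("top","side")}
m=vision.camera_model("top"); im=Z['top']['im']; d=Z['top']['d']; P=cloud(m,d)
def near(P,x,y,r,lo,hi,ok):
    k=ok&(np.hypot(P[...,0]-x,P[...,1]-y)<r)&(P[...,2]>lo)&(P[...,2]<hi); return P[k]
ms=vision.camera_model("side"); ds=Z['side']['d']; Ps=cloud(ms,ds)
for nm,x,y,H in (("500",.439,-.07,.062),("200",.448,-.266,.048),("100",.438,.0955,.039)):
    for n,PP,dd in(("top",P,d),("side",Ps,ds)):
        q=near(PP,x,y,.03,H-.007,H+.006,dd>0); 
        if len(q): print(nm,n,len(q),'mid',((q.max(0)+q.min(0))/2).round(4),'mean',q.mean(0).round(4),'ext',np.ptp(q,axis=0).round(3))
# tray fit
h=P[...,2]
for nm,(u0,v0,u1,v1),lo,zz in(("tray",(315,100,375,180),.012,.024),("fork",(200,195,250,245),.009,.014)):
    mk=np.zeros(h.shape,np.uint8); mk[v0:v1,u0:u1]=(h[v0:v1,u0:u1]>lo)&(d[v0:v1,u0:u1]>0)
    v,u=np.nonzero(mk); pts=np.array([atz(m,a,b,zz)[:2] for a,b in zip(u,v)],np.float32)
    c,e=cv2.PCACompute(pts,None)[:2]; print(nm,len(u),'mean',c,'ang',np.degrees(np.arctan2(e[0,1],e[0,0])), cv2.minAreaRect(pts*1000))
# handle: dark pixels
g=im[195:245,200:250].astype(int).max(-1); v,u=np.nonzero(g<75); pts=np.array([atz(m,a+200,b+195,.014)[:2] for a,b in zip(u,v)],np.float32)
c,e=cv2.PCACompute(pts,None)[:2]; q=(pts-c)@e.T; print('dark',len(u),c,np.degrees(np.arctan2(e[0,1],e[0,0])),q.min(0),q.max(0))
save(im,"pics/fk.png",10,(205,180,255,240))
save(im,"pics/tr.png",8,(315,100,375,175))
E
```

```text
500 top 73 mid [ 0.4399 -0.0699  0.0614] mean [ 0.4404 -0.0706  0.0618] ext [0.024 0.024 0.01 ]
500 side 51 mid [ 0.4409 -0.0737  0.0594] mean [ 0.4405 -0.0748  0.0604] ext [0.025 0.024 0.008]
200 top 44 mid [ 0.4493 -0.2685  0.0467] mean [ 0.4491 -0.2684  0.0474] ext [0.016 0.019 0.009]
200 side 50 mid [ 0.4501 -0.269   0.0461] mean [ 0.4497 -0.2718  0.0467] ext [0.019 0.022 0.01 ]
100 top 28 mid [0.4399 0.0974 0.0392] mean [0.439  0.0974 0.039 ] ext [0.014 0.014 0.009]
100 side 17 mid [0.4387 0.0948 0.0363] mean [0.4387 0.0938 0.0367] ext [0.013 0.014 0.008]
tray 2216 mean [[ 0.64454365 -0.07656717]] ang -4.2957244 ((645.27392578125, -76.70985412597656), (99.95062255859375, 180.2789764404297), 85.89336395263672)
fork 188 mean [[0.42751315 0.26401448]] ang -28.122143 ((437.023681640625, 258.4207763671875), (17.20406723022461, 107.41069030761719), 62.00433349609375)
dark 137 [[0.4246662  0.26378182]] -28.260437 [-0.04001016 -0.00828108] [0.03907304 0.00844163]
```

View pics/fk.png

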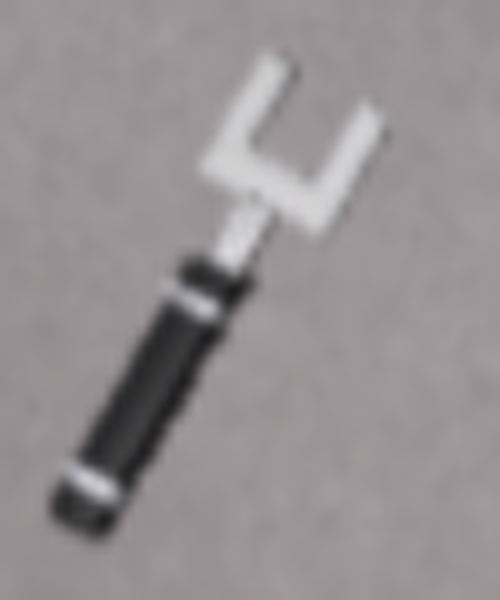

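View pics/tr.png

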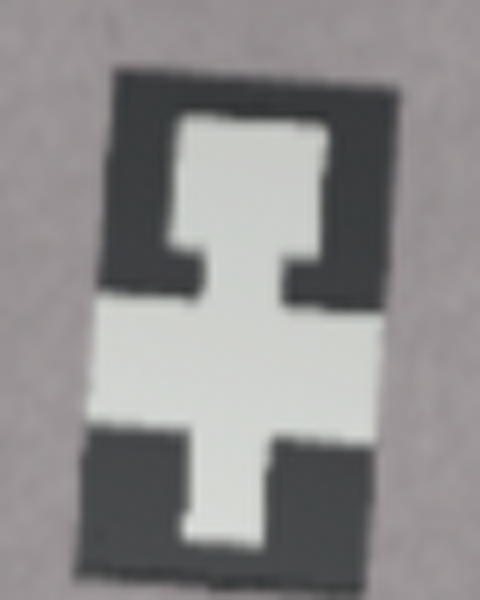

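```bash
cat >> h.py <<'E'
def to(x,y,z):
    s=arm.observe(); w=np.radians(s['tcp_rot'][2]); p=s['position']; D=np.array([x,y,z])-p
    c,si=np.cos(w),np.sin(w)
    print('clk',round(s['clock'],2),'pos',p.round(4),'rot',s['tcp_rot'].round(2),'w',round(s['width'],3),'F',s['ft_force'].round(1))
    print('tool shift mm',np.round([1e3*(c*D[0]+si*D[1]),1e3*(si*D[0]-c*D[1]),-1e3*D[2]],1))
E
python3 - <<'E'
from h import *
m=vision.camera_model("top")
print(atz(m,344.06,145.7,.015))
to(.44,-.07,.2)
E
```

```text
[ 0.63208501 -0.07610226  0.015     ]
clk 0.1 pos [ 0.1389 -0.5059  0.2261] rot [-1.7992e+02 -1.0000e-02  1.5340e+01] w 0.998 F [-0.4 -0.9  0.3]
tool shift mm [ 405.7 -340.7   26.1]
```

Request:
step_arm([
  [0,0,0,20,-17,0,0.2],
  [0,0,0,44,-37,0,0.2],
  [0,0,0,45,-38,0,0.3],
  [0,0,0,45,-38,0,0.3],
  [0,0,0,45,-38,0,0.3],
  [0,0,0,45,-38,0,0.3],
  [0,0,0,45,-38,0,0.3],
  [0,0,0,45,-38,0,0.3],
], squeeze=40)

```text
clock: 1.1
position: [0.3871, -0.1442, 0.2267]
tcp_rot: [180.0, -0.0, 15.3]
ft_force: [-0.0, -1.3, -0.5]
width: 0.699
```

Request:
step_arm([
  [0,0,0,40,-34,0,0.3],
  [0,0,0,30,-25,0,0.3],
  [0,0,-0.15,0,0,0,0.3],
  [0,0,-0.15,0,0,0,0.3],
  [0,0,-0.15,0,0,0,0.3],
  [0,0,-0.15,0,0,0,0.3],
  [0,0,-0.15,0,0,0,0.3],
  [0,0,-0.15,0,0,0,0.3],
])

```text
clock: 2.1
position: [0.438, -0.0704, 0.2264]
tcp_rot: [-180.0, 0.0, 67.2]
ft_force: [-0.4, 0.7, -0.4]
width: 0.697
```

Request:
step_arm([
  [0,0,-0.15,0,0,0,0.3],
  [0,0,0,0,0,0,0.3],
  [0,0,0,0,0,0,0.3],
])

```text
clock: 2.48
position: [0.4382, -0.0705, 0.2266]
tcp_rot: [-180.0, 0.0, 75.3]
ft_force: [-0.4, 1.5, 0.9]
width: 0.7
```

```bash
python3 - <<'E'
from h import *
to(.44,-.0705,.015)
E
```

```text
clk 2.48 pos [ 0.4382 -0.0705  0.2266] rot [-179.98    0.     75.34] w 0.7 F [-0.4  1.5  0.9]
tool shift mm [  0.5   1.7 211.6]
```

Request:
step_arm([
  [0,0,0,0.5,1.7,25,0.3],
  [0,0,0,0,0,40,0.3],
  [0,0,0,0,0,40,0.3],
  [0,0,0,0,0,25,0.3],
  [0,0,0,0,0,0,0.3],
])

```text
clock: 3.1
position: [0.4389, -0.0701, 0.0953]
tcp_rot: [-179.8, -0.0, 75.4]
ft_force: [-1.0, 0.7, 0.8]
width: 0.7
```

```bash
python3 - <<'E'
from h import *
to(.44,-.0705,.015)
im,d,m=snap("side"); print(proj(m,[[.44,-.07,.06],[.44,-.07,.1]])); save(im,"pics/s1.png",5,(240,150,390,260))
E
```

```text
clk 3.1 pos [ 0.4389 -0.0701  0.0953] rot [-1.7976e+02 -1.0000e-02  7.5410e+01] w 0.7 F [-1.   0.7  0.8]
tool shift mm [-0.1  1.2 80.3]
[[294.03387986 204.70098685]
 [293.23357569 191.74421748]]
```

View pics/s1.png

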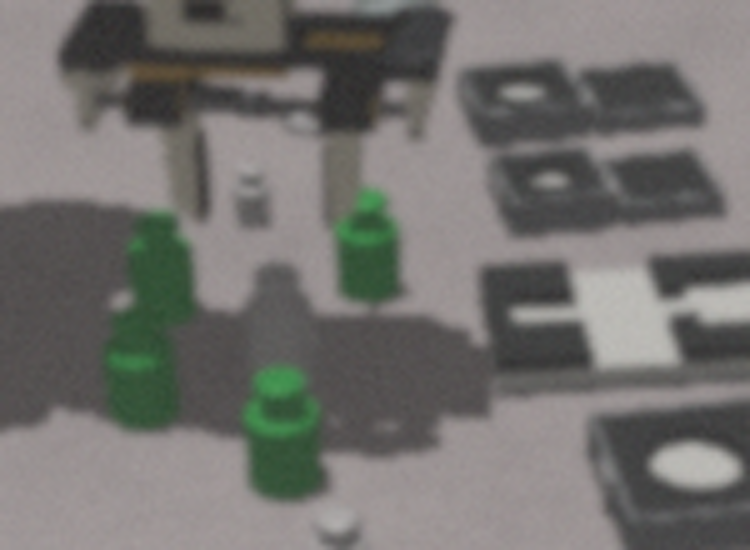

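Request:
step_arm([
  [0,0,0,0,1,20,0.3],
  [0,0,0,0,0,30,0.3],
  [0,0,0,0,0,20,0.3],
  [0,0,0,0,0,10,0.3],
  [0,0,0,0,0,0,0.3],
])

```text
clock: 3.78
position: [0.4415, -0.0709, 0.0172]
tcp_rot: [180.0, 0.0, 75.5]
ft_force: [0.8, 0.1, 0.3]
width: 0.697
```

Request:
step_arm([
  [0,0,0,0,0,0,0.5],
  [0,0,0,0,0,0,0.6],
  [0,0,0,0,0,0,0.8],
  [0,0,0,0,0,0,1],
  [0,0,0,0,0,0,1],
])

```text
clock: 4.4
position: [0.4414, -0.0709, 0.0171]
tcp_rot: [179.9, 0.0, 75.5]
ft_force: [0.1, -0.1, 6.6]
width: 0.406
```

```bash
python3 - <<'E'
from h import *
to(.44,-.0705,.015)
E
```

```text
clk 4.4 pos [ 0.4414 -0.0709  0.0171] rot [1.7994e+02 1.0000e-02 7.5510e+01] w 0.406 F [ 0.1 -0.1  6.6]
tool shift mm [ 0.  -1.5  2.1]
```

Request:
step_arm([
  [0,0,0,0,0,-10,1],
  [0,0,0,0,0,-25,1],
  [0,0,0,0,0,-25,1],
  [0,0,0,0,0,-25,1],
  [0,0,0,0,0,-15,1],
  [0,0,0,0,0,0,1],
])

```text
clock: 5.15
position: [0.4411, -0.0708, 0.1174]
tcp_rot: [179.9, 0.0, 75.5]
ft_force: [0.1, 0.4, -5.4]
width: 0.401
```

```bash
python3 - <<'E'
from h import *
to(.6316,-.2242,.1)
E
```

```text
clk 5.15 pos [ 0.4411 -0.0708  0.1174] rot [1.7993e+02 1.0000e-02 7.5510e+01] w 0.401 F [ 0.1  0.4 -5.4]
tool shift mm [-100.9  222.8   17.4]
```

Request:
step_arm([
  [0,0,0,-7,16,0,1],
  [0,0,0,-14,32,0,1],
  [0,0,0,-18,40,0,1],
  [0,0,0,-18,40,0,1],
  [0,0,0,-18,40,0,1],
  [0,0,0,-14,30,0,1],
  [0,0,0,-8,17,0,1],
  [0,0,0,-4,8,0,1],
])

```text
clock: 6.15
position: [0.6312, -0.2246, 0.1144]
tcp_rot: [-179.8, -0.0, 75.5]
ft_force: [-0.2, 0.6, -5.5]
width: 0.405
```

Request:
step_arm([
  [0,0,0,0,0,20,1],
  [0,0,0,0,0,20,1],
  [0,0,0,0,0,0,1],
])

```text
clock: 6.52
position: [0.6297, -0.2232, 0.074]
tcp_rot: [-179.6, -0.1, 75.5]
ft_force: [-1.3, -0.6, -5.3]
width: 0.401
```

```bash
python3 - <<'E'
from h import *
to(.6316,-.2242,.033)
im,d,m=snap("side"); save(im,"pics/s2.png",5,(330,180,480,290))
im,d,m=snap("top"); save(im,"pics/t2.png",6,(340,80,460,180))
E
```

```text
clk 6.53 pos [ 0.6297 -0.2232  0.074 ] rot [-1.7965e+02 -7.0000e-02  7.5520e+01] w 0.401 F [-1.3 -0.6 -5.3]
tool shift mm [-0.5  2.1 41. ]
```

View pics/s2.png

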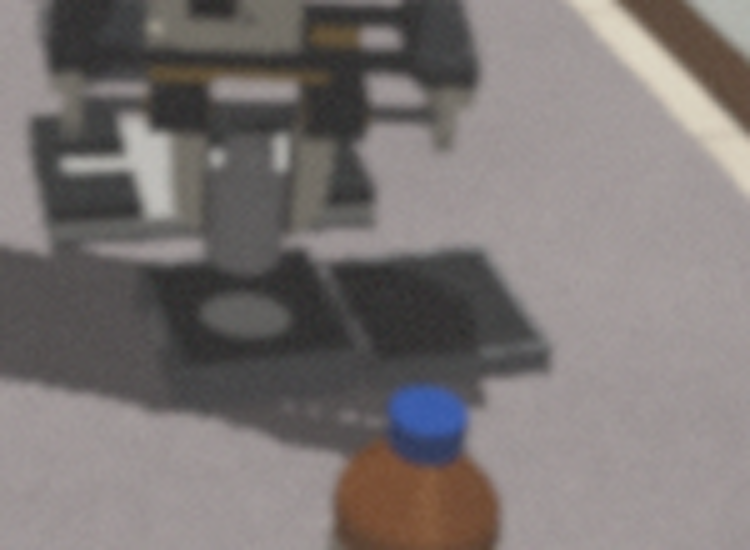

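View pics/t2.png

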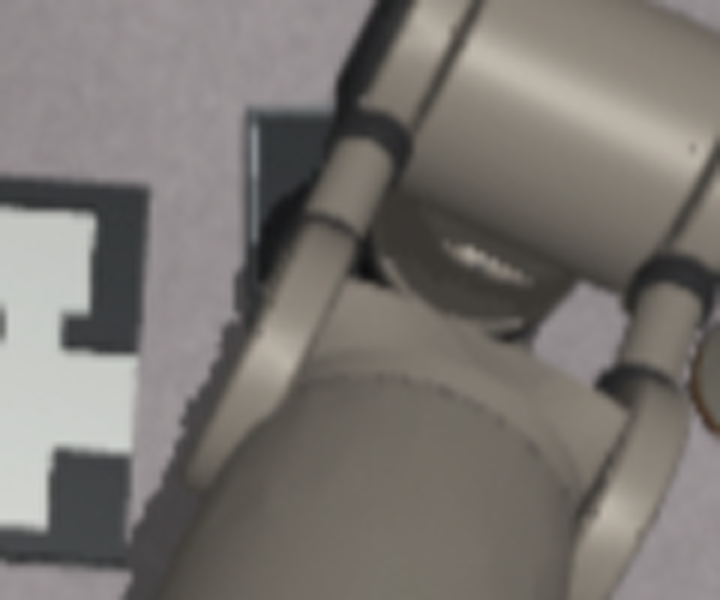

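Request:
step_arm([
  [0,0,0,-0.5,2,0,1],
  [0,0,0,0,0,15,1],
  [0,0,0,0,0,10,1],
  [0,0,0,0,0,5,1],
  [0,0,0,0,0,4,1],
  [0,0,0,0,0,3,1],
  [0,0,0,0,0,0,1],
])

```text
clock: 7.5
position: [0.6335, -0.2253, 0.0396]
tcp_rot: [-180.0, 0.0, 75.5]
ft_force: [-0.3, 1.0, -4.4]
width: 0.405
```

```bash
python3 - <<'E'
from h import *
to(.6316,-.2242,.033)
E
```

```text
clk 7.5 pos [ 0.6335 -0.2253  0.0396] rot [-179.99    0.     75.51] w 0.405 F [-0.3  1.  -4.4]
tool shift mm [ 0.6 -2.1  6.6]
```

Request:
step_arm([
  [0,0,0,0,-1,2,1],
  [0,0,0,0,0,2,1],
  [0,0,0,0,0,1.5,1],
  [0,0,0,0,0,0,1],
])

```text
clock: 8.0
position: [0.6324, -0.2251, 0.0341]
tcp_rot: [-180.0, 0.0, 75.5]
ft_force: [-0.7, -0.6, -4.8]
width: 0.405
```

```bash
python3 - <<'E'
from h import *
to(.6316,-.2242,.033)
E
```

```text
clk 8.0 pos [ 0.6324 -0.2251  0.0341] rot [-179.99    0.     75.5 ] w 0.405 F [-0.7 -0.6 -4.8]
tool shift mm [ 0.7 -1.   1.1]
```

Request:
step_arm([
  [0,0,0,0,0,1,1],
  [0,0,0,0,0,0,1],
])

```text
clock: 8.25
position: [0.6326, -0.2251, 0.0332]
tcp_rot: [180.0, 0.0, 75.5]
ft_force: [-0.7, -0.2, -6.1]
width: 0.404
```

Request:
step_arm([
  [0,0,0,0,0,1,1],
  [0,0,0,0,0,0,1],
])

```text
clock: 8.5
position: [0.6326, -0.2251, 0.0332]
tcp_rot: [180.0, 0.0, 75.5]
ft_force: [-3.6, 2.1, 3.7]
width: 0.403
```

Request:
step_arm([
  [0,0,0,0,0,0,0.55],
  [0,0,0,0,0,0,0.45],
  [0,0,0,0,0,0,0.4],
  [0,0,0,0,0,0,0.4],
])

```text
clock: 9.0
position: [0.6326, -0.2252, 0.0321]
tcp_rot: [180.0, 0.0, 75.5]
ft_force: [-0.2, -0.2, 0.1]
width: 0.6
```

Request:
step_arm([
  [0,0,0,0,0,-10,0.4],
  [0,0,0,0,0,-30,0.4],
  [0,0,0,0,0,-40,0.4],
  [0,0,0,0,0,-40,0.4],
  [0,0,0,0,0,0,0.4],
])

```text
clock: 9.62
position: [0.6345, -0.226, 0.1574]
tcp_rot: [179.5, 0.1, 75.5]
ft_force: [0.6, -0.5, -0.8]
width: 0.6
```

```bash
python3 - <<'E'
from h import *
to(.449,-.2685,.12)
im,d,m=snap("side"); save(im,"pics/s3.png",5,(330,180,480,290))
E
```

```text
clk 9.62 pos [ 0.6345 -0.226   0.1574] rot [1.795e+02 1.000e-01 7.551e+01] w 0.6 F [ 0.6 -0.5 -0.8]
tool shift mm [ -87.6 -169.    37.4]
```

View pics/s3.png

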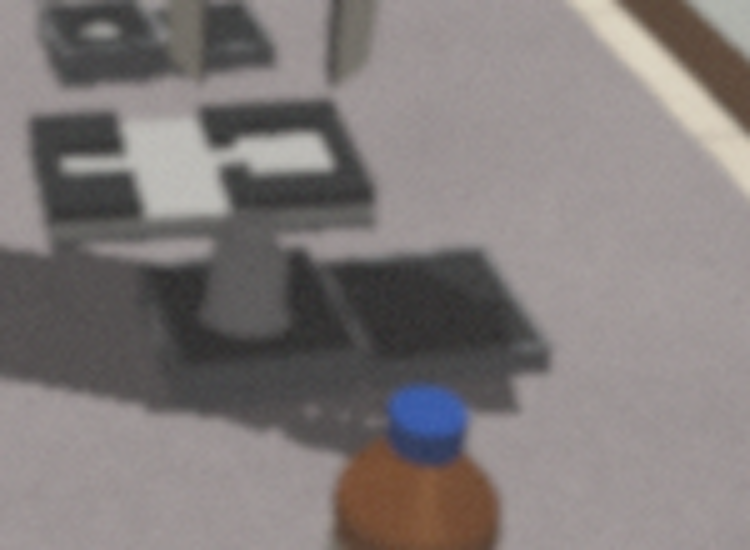

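Request:
step_arm([
  [0,0,0,-12,-22,0,0.4],
  [0,0,0,-22,-42,0,0.4],
  [0,0,0,-22,-42,0,0.4],
  [0,0,0,-18,-35,0,0.4],
  [0,0,0,-10,-18,0,0.4],
  [0,0,0,-4,-8,0,0.4],
  [0,0,0,0,0,0,0.4],
  [0,0,0,0,0,0,0.4],
])

```text
clock: 10.68
position: [0.4495, -0.2683, 0.152]
tcp_rot: [180.0, -0.0, 75.5]
ft_force: [-0.7, 0.2, 0.1]
width: 0.596
```

```bash
python3 - <<'E'
from h import *
to(.449,-.2685,.015)
im,d,m=snap("side"); save(im,"pics/s4.png",5,(250,180,400,290))
E
```

```text
clk 10.68 pos [ 0.4495 -0.2683  0.152 ] rot [ 1.7999e+02 -1.0000e-02  7.5530e+01] w 0.596 F [-0.7  0.2  0.1]
tool shift mm [ -0.3  -0.4 137. ]
```

View pics/s4.png

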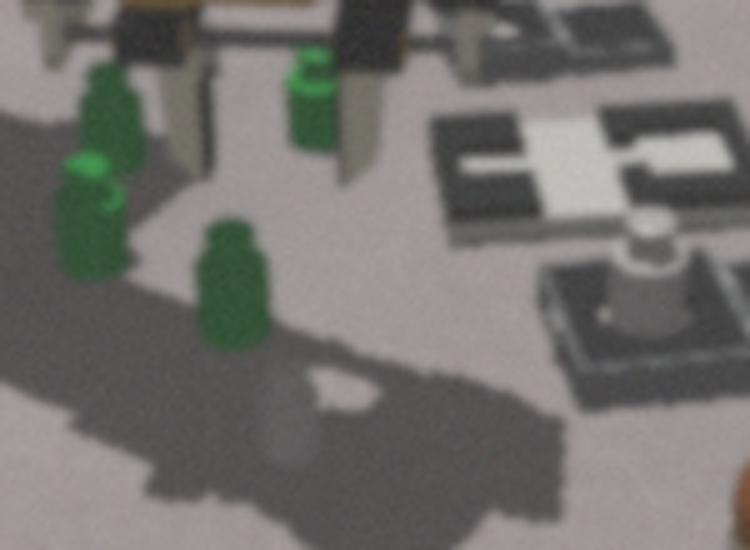

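Request:
step_arm([
  [0,0,0,0,0,20,0.4],
  [0,0,0,0,0,40,0.4],
  [0,0,0,0,0,40,0.4],
  [0,0,0,0,0,25,0.4],
  [0,0,0,0,0,10,0.4],
  [0,0,0,0,0,0,0.4],
  [0,0,0,0,0,0,0.4],
])

```text
clock: 11.6
position: [0.4496, -0.2689, 0.0182]
tcp_rot: [179.9, 0.1, 75.5]
ft_force: [0.6, -0.1, 0.3]
width: 0.6
```

Request:
step_arm([
  [0,0,0,0,0,0,0.55],
  [0,0,0,0,0,0,0.65],
  [0,0,0,0,0,0,0.75],
  [0,0,0,0,0,0,1],
  [0,0,0,0,0,0,1],
], squeeze=30)

```text
clock: 12.22
position: [0.4491, -0.2687, 0.0175]
tcp_rot: [179.9, 0.0, 75.5]
ft_force: [0.4, 0.8, 3.1]
width: 0.296
```

```bash
python3 - <<'E'
from h import *
to(.449,-.2685,.016)
E
```

```text
clk 12.22 pos [ 0.4491 -0.2687  0.0175] rot [1.7995e+02 3.0000e-02 7.5500e+01] w 0.296 F [0.4 0.8 3.1]
tool shift mm [ 0.2 -0.2  1.5]
```

Request:
step_arm([
  [0,0,0,0,0,-10,1],
  [0,0,0,0,0,-25,1],
  [0,0,0,0,0,-30,1],
  [0,0,0,0,0,-30,1],
  [0,0,0,0,0,-15,1],
  [0,0,0,0,0,0,1],
])

```text
clock: 12.98
position: [0.449, -0.2687, 0.1279]
tcp_rot: [179.9, 0.0, 75.5]
ft_force: [-0.8, -0.2, -2.1]
width: 0.297
```

```bash
python3 - <<'E'
from h import *
to(.6333,.2083,.12)
E
```

```text
clk 12.97 pos [ 0.449  -0.2687  0.1279] rot [1.7992e+02 4.0000e-02 7.5510e+01] w 0.297 F [-0.8 -0.2 -2.1]
tool shift mm [507.9  59.1   7.9]
```

Request:
step_arm([
  [0,0,0,20,2.3,0,1],
  [0,0,0,40,4.7,0,1],
  [0,0,0,50,5.8,0,1],
  [0,0,0,50,5.8,0,1],
  [0,0,0,50,5.8,0,1],
  [0,0,0,50,5.8,0,1],
  [0,0,0,50,5.8,0,1],
  [0,0,0,50,5.8,0,1],
])

```text
clock: 13.98
position: [0.5787, 0.0724, 0.1256]
tcp_rot: [-179.8, 0.0, 75.5]
ft_force: [1.5, -0.3, -2.1]
width: 0.293
```

Request:
step_arm([
  [0,0,0,50,5.8,0,1],
  [0,0,0,45,5.3,0,1],
  [0,0,0,30,3.5,0,1],
  [0,0,0,15,1.8,0,1],
  [0,0,0,8,0.9,0,1],
  [0,0,0,0,0,0,1],
  [0,0,0,0,0,0,1],
])

```text
clock: 14.85
position: [0.633, 0.2075, 0.1272]
tcp_rot: [-180.0, 0.0, 75.4]
ft_force: [0.3, -0.1, -1.2]
width: 0.294
```

```bash
python3 - <<'E'
from h import *
to(.6333,.2083,.0335)
E
```

```text
clk 14.85 pos [0.633  0.2075 0.1272] rot [-1.7999e+02  3.0000e-02  7.5440e+01] w 0.294 F [ 0.3 -0.1 -1.2]
tool shift mm [ 0.9  0.1 93.7]
```

Request:
step_arm([
  [0,0,0,0.8,0,20,1],
  [0,0,0,0,0,30,1],
  [0,0,0,0,0,20,1],
  [0,0,0,0,0,0,1],
  [0,0,0,0,0,0,1],
])

```text
clock: 15.48
position: [0.6341, 0.2089, 0.0584]
tcp_rot: [179.9, -0.0, 75.5]
ft_force: [0.4, 0.7, -2.0]
width: 0.292
```

```bash
python3 - <<'E'
from h import *
to(.6333,.2083,.0335)
im,d,m=snap("side"); save(im,"pics/s5.png",6,(290,130,410,220))
E
```

```text
clk 15.47 pos [0.6341 0.2089 0.0584] rot [ 1.7991e+02 -4.0000e-02  7.5460e+01] w 0.292 F [ 0.4  0.7 -2. ]
tool shift mm [-0.8 -0.6 24.9]
```

View pics/s5.png

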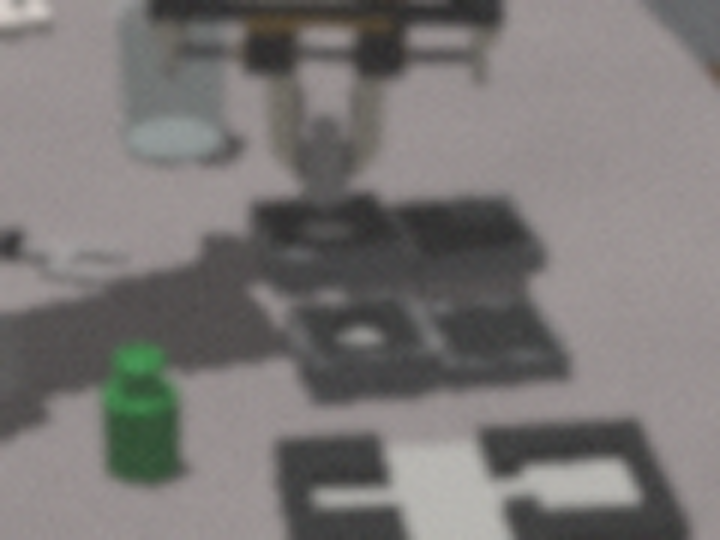

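Request:
step_arm([
  [0,0,0,-0.5,0,10,1],
  [0,0,0,0,0,7,1],
  [0,0,0,0,0,4,1],
  [0,0,0,0,0,2,1],
  [0,0,0,0,0,0,1],
  [0,0,0,0,0,0,1],
])

```text
clock: 16.27
position: [0.6334, 0.2089, 0.0344]
tcp_rot: [180.0, -0.0, 75.5]
ft_force: [-0.5, -0.2, -2.5]
width: 0.295
```

Request:
step_arm([
  [0,0,0,0,0,1,1],
  [0,0,0,0,0,0,1],
])

```text
clock: 16.52
position: [0.6335, 0.2089, 0.0336]
tcp_rot: [180.0, -0.0, 75.5]
ft_force: [-0.3, 0.6, 1.6]
width: 0.292
```

Request:
step_arm([
  [0,0,0,0,0,1,1],
  [0,0,0,0,0,0,1],
])

```text
clock: 16.77
position: [0.6335, 0.2089, 0.0335]
tcp_rot: [179.9, -0.0, 75.5]
ft_force: [-3.2, -0.8, 7.0]
width: 0.296
```

Seated on the floor (contact at 33.5 mm as expected). Release and move on to weight_100.

Request:
step_arm([
  [0,0,0,0,0,0,0.68],
  [0,0,0,0,0,0,0.6],
  [0,0,0,0,0,0,0.5],
  [0,0,0,0,0,0,0.5],
])

```text
clock: 17.27
position: [0.6332, 0.2088, 0.032]
tcp_rot: [-180.0, 0.0, 75.5]
ft_force: [0.3, -0.4, 0.6]
width: 0.5
```

Request:
step_arm([
  [0,0,0,0,0,-10,0.5],
  [0,0,0,0,0,-30,0.5],
  [0,0,0,0,0,-40,0.5],
  [0,0,0,0,0,-20,0.5],
  [0,0,0,0,0,0,0.5],
  [0,0,0,0,0,0,0.5],
])

```text
clock: 18.02
position: [0.6327, 0.2087, 0.1313]
tcp_rot: [-179.9, 0.0, 75.5]
ft_force: [-0.0, -0.4, -0.9]
width: 0.495
```

```bash
python3 - <<'E'
from h import *
to(.4397,.0968,.12)
im,d,m=snap("side"); save(im,"pics/s6.png",6,(290,130,410,220))
E
```

```text
clk 18.02 pos [0.6327 0.2087 0.1313] rot [-1.7992e+02  4.0000e-02  7.5510e+01] w 0.495 F [-0.  -0.4 -0.9]
tool shift mm [-156.7 -158.8   11.3]
```

View pics/s6.png

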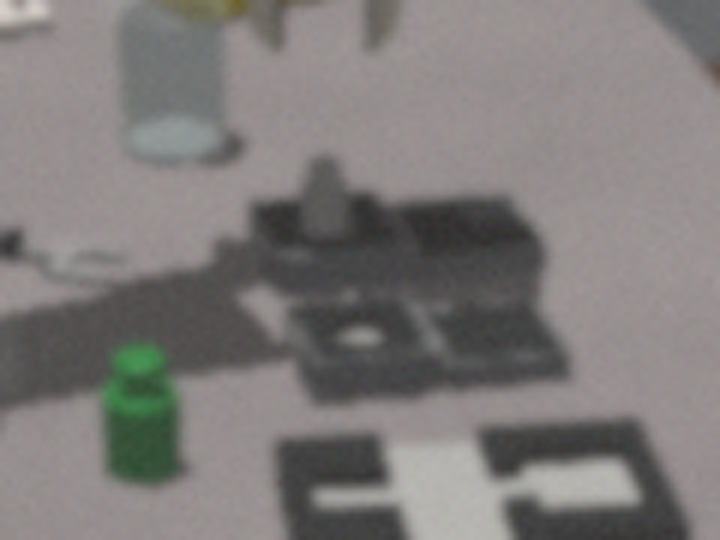

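Request:
step_arm([
  [0,0,0,-17,-17,0,0.5],
  [0,0,0,-32,-32,0,0.5],
  [0,0,0,-40,-40,0,0.5],
  [0,0,0,-35,-36,0,0.5],
  [0,0,0,-20,-20,0,0.5],
  [0,0,0,-12.5,-13.5,0,0.5],
  [0,0,0,0,0,0,0.5],
  [0,0,0,0,0,0,0.5],
])

```text
clock: 19.08
position: [0.4413, 0.0972, 0.1319]
tcp_rot: [180.0, -0.0, 75.5]
ft_force: [0.8, -0.2, 0.4]
width: 0.5
```

```bash
python3 - <<'E'
from h import *
to(.4397,.0968,.0155)
E
```

```text
clk 19.07 pos [0.4413 0.0972 0.1319] rot [179.99  -0.    75.5 ] w 0.5 F [ 0.8 -0.2  0.4]
tool shift mm [ -0.8  -1.4 116.4]
```

Request:
step_arm([
  [0,0,0,-0.7,-1.2,20,0.5],
  [0,0,0,0,0,40,0.5],
  [0,0,0,0,0,35,0.5],
  [0,0,0,0,0,15,0.5],
  [0,0,0,0,0,8,0.5],
  [0,0,0,0,0,0,0.5],
  [0,0,0,0,0,0,0.5],
])

```text
clock: 19.95
position: [0.4399, 0.0967, 0.0147]
tcp_rot: [179.9, -0.0, 75.5]
ft_force: [0.1, -0.7, 0.3]
width: 0.507
```

Request:
step_arm([
  [0,0,0,0,0,0,0.65],
  [0,0,0,0,0,0,0.72],
  [0,0,0,0,0,0,0.8],
  [0,0,0,0,0,0,1],
  [0,0,0,0,0,0,1],
], squeeze=20)

```text
clock: 20.58
position: [0.4395, 0.0966, 0.0144]
tcp_rot: [180.0, -0.0, 75.5]
ft_force: [0.3, -0.5, 3.1]
width: 0.229
```

Request:
step_arm([
  [0,0,0,0,0,-10,1],
  [0,0,0,0,0,-25,1],
  [0,0,0,0,0,-30,1],
  [0,0,0,0,0,-15,1],
  [0,0,0,0,0,0,1],
  [0,0,0,0,0,0,1],
])

```text
clock: 21.32
position: [0.4387, 0.0966, 0.0937]
tcp_rot: [-179.9, 0.0, 75.5]
ft_force: [0.1, 0.9, -0.9]
width: 0.23
```

```bash
python3 - <<'E'
from h import *
to(.6249,.0798,.09)
im,d,m=snap("side"); save(im,"pics/s7.png",6,(240,130,360,220))
E
```

```text
clk 21.32 pos [0.4387 0.0966 0.0937] rot [-1.7994e+02  2.0000e-02  7.5500e+01] w 0.23 F [ 0.1  0.9 -0.9]
tool shift mm [ 30.3 184.4   3.7]
```

View pics/s7.png

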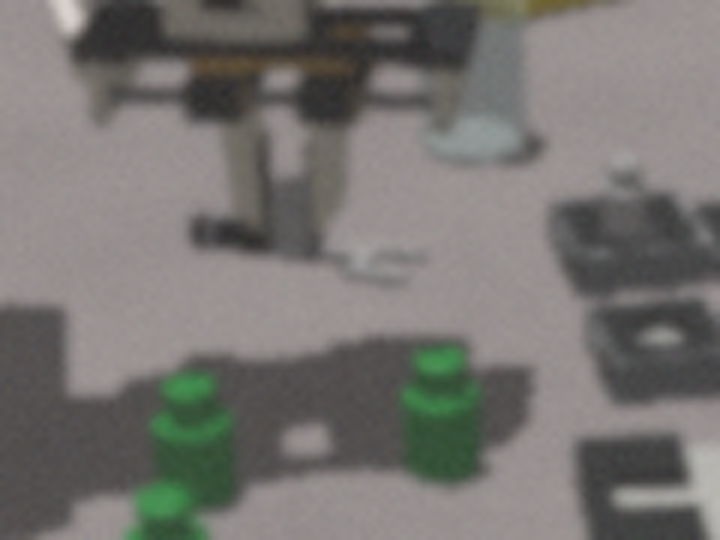

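Request:
step_arm([
  [0,0,0,3,18,0,1],
  [0,0,0,6,35,0,1],
  [0,0,0,7,42,0,1],
  [0,0,0,7,42,0,1],
  [0,0,0,4,26,0,1],
  [0,0,0,2.5,15,0,1],
  [0,0,0,1,6,0,1],
  [0,0,0,0,0,0,1],
])

```text
clock: 22.38
position: [0.6245, 0.0801, 0.0933]
tcp_rot: [-179.9, 0.0, 75.5]
ft_force: [-0.6, 0.5, -1.4]
width: 0.226
```

Request:
step_arm([
  [0,0,0,0,0,15,1],
  [0,0,0,0,0,20,1],
  [0,0,0,0,0,5,1],
  [0,0,0,0,0,0,1],
  [0,0,0,0,0,0,1],
])

```text
clock: 23.0
position: [0.6255, 0.0801, 0.0549]
tcp_rot: [179.9, -0.0, 75.5]
ft_force: [-1.1, 0.0, -0.8]
width: 0.23
```

```bash
python3 - <<'E'
from h import *
to(.6249,.0798,.0304)
im,d,m=snap("side"); save(im,"pics/s8.png",6,(290,130,410,220))
E
```

```text
clk 23.0 pos [0.6255 0.0801 0.0549] rot [ 1.7993e+02 -1.0000e-02  7.5510e+01] w 0.23 F [-1.1  0.  -0.8]
tool shift mm [-0.5 -0.5 24.5]
```

View pics/s8.png

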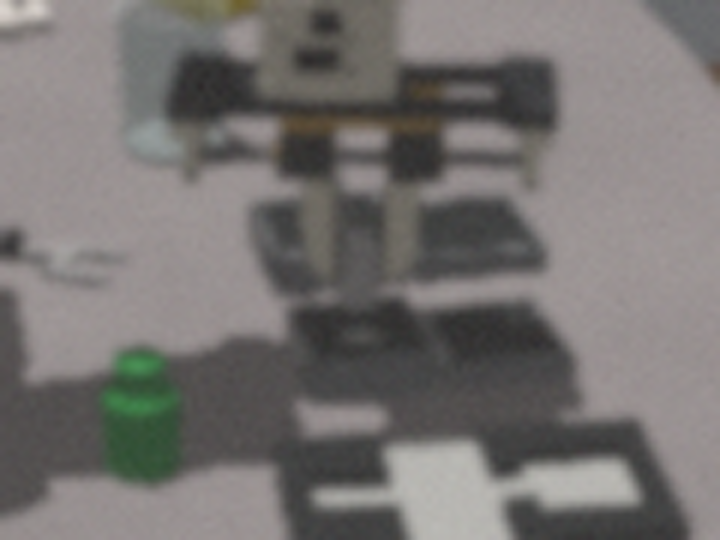

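Request:
step_arm([
  [0,0,0,-0.3,0,10,1],
  [0,0,0,0,0,7,1],
  [0,0,0,0,0,4,1],
  [0,0,0,0,0,2,1],
  [0,0,0,0,0,0,1],
  [0,0,0,0,0,0,1],
])

```text
clock: 23.8
position: [0.6252, 0.0798, 0.0314]
tcp_rot: [180.0, -0.0, 75.5]
ft_force: [0.4, -0.3, -1.4]
width: 0.225
```

Request:
step_arm([
  [0,0,0,0,0,1,1],
  [0,0,0,0,0,0,1],
])

```text
clock: 24.05
position: [0.6252, 0.0798, 0.0305]
tcp_rot: [180.0, -0.0, 75.5]
ft_force: [-0.2, 0.8, 0.6]
width: 0.226
```

Request:
step_arm([
  [0,0,0,0,0,0.7,1],
  [0,0,0,0,0,0,1],
])

```text
clock: 24.3
position: [0.6253, 0.0798, 0.0304]
tcp_rot: [179.9, -0.0, 75.5]
ft_force: [-1.8, 0.3, 6.0]
width: 0.227
```

Request:
step_arm([
  [0,0,0,0,0,0,0.74],
  [0,0,0,0,0,0,0.68],
  [0,0,0,0,0,0,0.6],
  [0,0,0,0,0,0,0.6],
])

```text
clock: 24.8
position: [0.6249, 0.0798, 0.0293]
tcp_rot: [-180.0, 0.0, 75.5]
ft_force: [-0.3, 0.1, -0.0]
width: 0.397
```

Request:
step_arm([
  [0,0,0,0,0,-10,0.6],
  [0,0,0,0,0,-30,0.6],
  [0,0,0,0,0,-40,0.6],
  [0,0,0,0,0,-30,0.6],
  [0,0,0,0,0,-10,0.6],
  [0,0,0,0,0,0,0.6],
  [0,0,0,0,0,0,0.6],
])

```text
clock: 25.68
position: [0.6242, 0.0798, 0.1479]
tcp_rot: [-179.9, 0.0, 75.5]
ft_force: [0.6, 0.4, -0.3]
width: 0.4
```

```bash
python3 - <<'E'
from h import *
to(.4379,.2567,.12)
E
```

```text
clk 25.68 pos [0.6242 0.0798 0.1479] rot [-1.7985e+02  4.0000e-02  7.5500e+01] w 0.4 F [ 0.6  0.4 -0.3]
tool shift mm [ 124.7 -224.6   27.9]
```

Request:
step_arm([
  [0,0,0,12,-22,0,0.5],
  [0,0,0,22,-40,0,0.5],
  [0,0,0,25,-45,0,0.5],
  [0,0,0,25,-45,0,0.5],
  [0,0,0,22,-40,0,0.5],
  [0,0,0,12,-22,0,0.5],
  [0,0,0,6.7,-10.6,0,0.5],
  [0,0,-0.166,0,0,0,0.5],
])

```text
clock: 26.68
position: [0.4382, 0.2571, 0.1488]
tcp_rot: [-179.9, 0.0, 85.3]
ft_force: [-0.7, -0.3, 0.1]
width: 0.502
```

Request:
step_arm([
  [0,0,-0.166,0,0,0,0.5],
  [0,0,-0.166,0,0,0,0.5],
  [0,0,-0.166,0,0,0,0.5],
  [0,0,-0.166,0,0,0,0.5],
  [0,0,-0.166,0,0,0,0.5],
  [0,0,-0.166,0,0,0,0.5],
  [0,0,-0.166,0,0,0,0.5],
  [0,0,0,0,0,0,0.5],
])

```text
clock: 27.68
position: [0.4391, 0.2563, 0.1488]
tcp_rot: [-179.9, -0.0, 151.5]
ft_force: [-0.0, 0.2, -0.5]
width: 0.505
```

```bash
python3 - <<'E'
from h import *
im,d,m=snap("side"); save(im,"pics/s9.png",6,(240,110,360,200)); save(im,"pics/s9b.png",6,(290,130,410,220))
to(.4379,.2567,.004)
E
```

```text
clk 27.73 pos [0.439  0.2563 0.1489] rot [-1.7996e+02 -2.0000e-02  1.5136e+02] w 0.5 F [-1.1 -0.2  0.4]
tool shift mm [  1.1  -0.2 144.9]
```

View pics/s9.png

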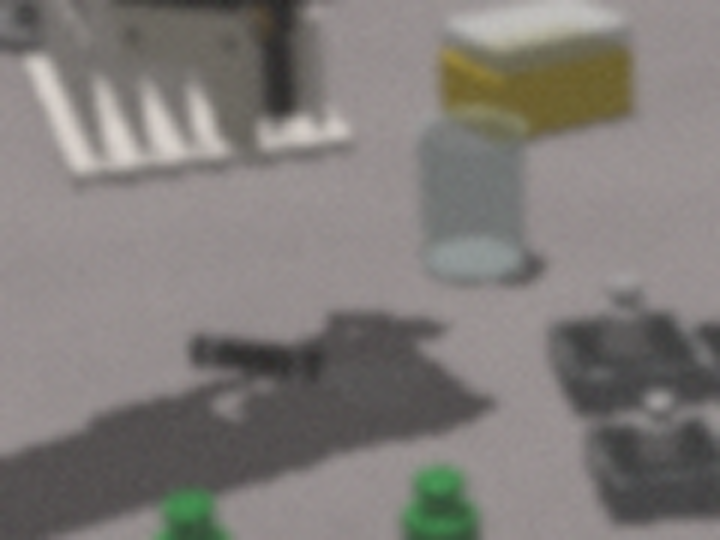

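View pics/s9b.png

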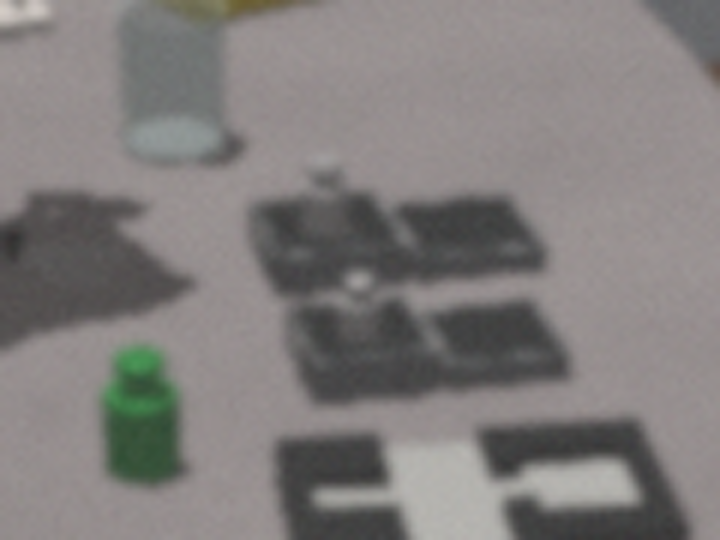

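Request:
step_arm([
  [0,0,0,0.5,0,20,0.5],
  [0,0,0,0,0,40,0.5],
  [0,0,0,0,0,45,0.5],
  [0,0,0,0,0,25,0.5],
  [0,0,0,0,0,10,0.5],
  [0,0,0,0,0,0,0.5],
  [0,0,0,0,0,0,0.5],
])

```text
clock: 28.6
position: [0.4391, 0.2572, 0.0105]
tcp_rot: [179.9, 0.1, 151.5]
ft_force: [-0.1, 0.1, -0.0]
width: 0.503
```

```bash
python3 - <<'E'
from h import *
to(.4379,.2567,.004)
im,d,m=snap("side"); save(im,"pics/s10.png",6,(240,110,360,200))
E
```

```text
clk 28.6 pos [0.4391 0.2572 0.0105] rot [1.7992e+02 8.0000e-02 1.5155e+02] w 0.503 F [-0.1  0.1 -0. ]
tool shift mm [ 0.8 -1.1  6.5]
```

View pics/s10.png

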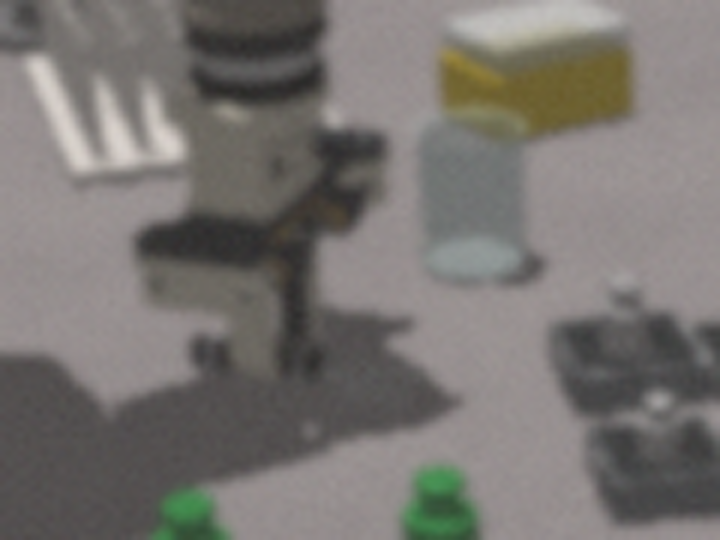

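Request:
step_arm([
  [0,0,0,0,0,4,0.5],
  [0,0,0,0,0,2.5,0.5],
  [0,0,0,0,0,0,0.7],
  [0,0,0,0,0,0,0.8],
  [0,0,0,0,0,0,1],
  [0,0,0,0,0,0,1],
], squeeze=25)

```text
clock: 29.4
position: [0.4384, 0.257, 0.003]
tcp_rot: [180.0, 0.0, 151.6]
ft_force: [-0.2, 0.7, -0.8]
width: 0.173
```

Request:
step_arm([
  [0,0,0,0,0,0,1],
  [0,0,0,0,0,0,1],
])

```text
clock: 29.65
position: [0.4384, 0.257, 0.003]
tcp_rot: [180.0, 0.0, 151.6]
ft_force: [0.2, 1.6, -0.7]
width: 0.17
```

```bash
python3 - <<'E'
from h import *
to(.4379,.2567,.1)
E
```

```text
clk 29.65 pos [0.4384 0.257  0.003 ] rot [1.7999e+02 1.0000e-02 1.5159e+02] w 0.17 F [ 0.2  1.6 -0.7]
tool shift mm [  0.3  -0.5 -97. ]
```

Request:
step_arm([
  [0,0,0,0,0,-10,1],
  [0,0,0,0,0,-25,1],
  [0,0,0,0,0,-35,1],
  [0,0,0,0,0,-30,1],
  [0,0,0,0,0,-15,1],
  [0,0,-0.14,0,0,0,1],
  [0,0,-0.14,0,0,0,1],
  [0,0,-0.14,0,0,0,1],
])

```text
clock: 30.65
position: [0.4378, 0.2568, 0.1176]
tcp_rot: [-180.0, -0.1, 175.9]
ft_force: [-0.0, 0.2, -1.2]
width: 0.172
```

Request:
step_arm([
  [0,0,0,0,0,0,1],
  [0,0,0,0,0,0,1],
])

```text
clock: 30.9
position: [0.4381, 0.2569, 0.1177]
tcp_rot: [-180.0, -0.0, 175.5]
ft_force: [0.5, -0.2, -1.2]
width: 0.168
```

```bash
python3 - <<'E'
from h import *
to(.6315,-.076,.1)
im,d,m=snap("side"); save(im,"pics/s11.png",6,(240,110,360,200))
E
```

```text
clk 30.9 pos [0.4381 0.2569 0.1177] rot [-1.7998e+02 -3.0000e-02  1.7550e+02] w 0.168 F [ 0.5 -0.2 -1.2]
tool shift mm [-218.9 -316.7   17.7]
```

View pics/s11.png

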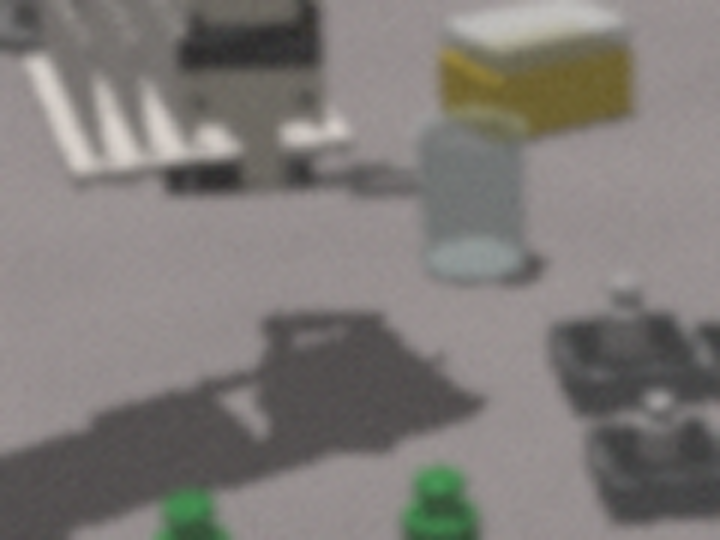

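Request:
step_arm([
  [0,0,0,-11,-16,0,1],
  [0,0,0,-22,-32,0,1],
  [0,0,0,-27,-39,0,1],
  [0,0,0,-27,-39,0,1],
  [0,0,0,-27,-39,0,1],
  [0,0,0,-27,-39,0,1],
  [0,0,0,-27,-39,0,1],
  [0,0,0,-25,-36,0,1],
])

```text
clock: 31.95
position: [0.6102, -0.0374, 0.1178]
tcp_rot: [-180.0, -0.0, 175.5]
ft_force: [1.3, -0.3, -0.5]
width: 0.173
```

Request:
step_arm([
  [0,0,0,-16,-23,0,1],
  [0,0,0,-8,-12,0,1],
  [0,0,0,-2,-3,0,1],
  [0,0,0,0,0,0,1],
  [0,0,0,0,0,20,1],
  [0,0,0,0,0,30,1],
  [0,0,0,0,0,0,1],
  [0,0,0,0,0,0,1],
])

```text
clock: 32.95
position: [0.6331, -0.0751, 0.0692]
tcp_rot: [-180.0, 0.1, 175.7]
ft_force: [-0.2, 0.0, -0.9]
width: 0.172
```

```bash
python3 - <<'E'
from h import *
to(.6315,-.076,.018)
im,d,m=snap("side"); save(im,"pics/s12.png",6,(310,150,430,240))
E
```

```text
clk 32.95 pos [ 0.6331 -0.0751  0.0692] rot [-1.7999e+02  7.0000e-02  1.7570e+02] w 0.172 F [-0.2  0.  -0.9]
tool shift mm [ 1.6 -1.  51.2]
```

View pics/s12.png

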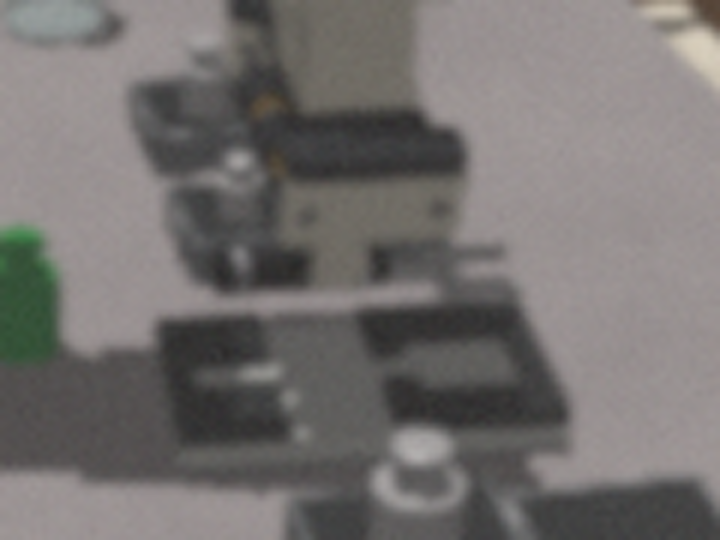

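Request:
step_arm([
  [0,0,0,1,-0.5,15,1],
  [0,0,0,0,0,15,1],
  [0,0,0,0,0,8,1],
  [0,0,0,0,0,5,1],
  [0,0,0,0,0,4,1],
  [0,0,0,0,0,0,1],
  [0,0,0,0,0,0,1],
])

```text
clock: 33.88
position: [0.6319, -0.0762, 0.0214]
tcp_rot: [-180.0, 0.0, 175.7]
ft_force: [0.4, -0.2, -0.2]
width: 0.174
```

```bash
python3 - <<'E'
from h import *
to(.6315,-.076,.018)
E
```

```text
clk 33.88 pos [ 0.6319 -0.0762  0.0214] rot [-1.7999e+02  4.0000e-02  1.7566e+02] w 0.174 F [ 0.4 -0.2 -0.2]
tool shift mm [0.4 0.1 3.4]
```

Request:
step_arm([
  [0,0,0,0,0,1.5,1],
  [0,0,0,0,0,1.2,1],
  [0,0,0,0,0,0,1],
])

```text
clock: 34.25
position: [0.6316, -0.0761, 0.0182]
tcp_rot: [-180.0, -0.0, 175.7]
ft_force: [0.7, -0.7, 0.0]
width: 0.172
```

Request:
step_arm([
  [0,0,0,0,0,0.8,1],
  [0,0,0,0,0,0,1],
])

```text
clock: 34.5
position: [0.6317, -0.0761, 0.018]
tcp_rot: [-180.0, 0.0, 175.7]
ft_force: [-1.8, 0.2, 4.3]
width: 0.167
```

Request:
step_arm([
  [0,0,0,0,0,0.5,1],
  [0,0,0,0,0,0,1],
])

```text
clock: 34.75
position: [0.6317, -0.0761, 0.018]
tcp_rot: [-180.0, 0.0, 175.7]
ft_force: [-3.4, 0.4, 8.3]
width: 0.171
```

On the tray floor. Release, rise, and clear the view.

Request:
step_arm([
  [0,0,0,0,0,0,0.78],
  [0,0,0,0,0,0,0.7],
  [0,0,0,0,0,0,0.65],
  [0,0,0,0,0,0,0.65],
])

```text
clock: 35.25
position: [0.6316, -0.0761, 0.0168]
tcp_rot: [-180.0, -0.0, 175.7]
ft_force: [0.8, -0.2, 0.3]
width: 0.346
```

Request:
step_arm([
  [0,0,0,0,0,-10,0.65],
  [0,0,0,0,0,-30,0.65],
  [0,0,0,0,0,-40,0.65],
  [0,0,0,0,0,-40,0.65],
  [0,0,0,0,0,-40,0.65],
  [0,0,0,0,0,-30,0.65],
  [0,0,0,40,0,0,0.65],
  [0,0,0,50,0,0,0.65],
])

```text
clock: 36.25
position: [0.5414, -0.0693, 0.2078]
tcp_rot: [-180.0, 0.1, 175.7]
ft_force: [-0.7, -0.1, 1.0]
width: 0.352
```

Request:
step_arm([
  [0,0,0,50,0,0,0.65],
  [0,0,0,50,0,0,0.65],
  [0,0,0,30,20,0,0.65],
  [0,0,0,20,50,0,0.65],
  [0,0,0,0,60,0,0.65],
  [0,0,0,0,60,0,0.65],
  [0,0,0,0,60,0,0.65],
  [0,0,0,0,0,0,0.65],
])

```text
clock: 37.25
position: [0.4109, 0.1949, 0.2076]
tcp_rot: [179.9, 0.1, 176.0]
ft_force: [0.4, 0.2, 0.6]
width: 0.347
```

```bash
python3 - <<'E'
from h import *
to(.6315,-.076,.018)
im,d,m=snap("side"); save(im,"pics/s13.png",4,(280,130,470,260))
im,d,m=snap("top"); save(im,"pics/t13.png",4,(220,80,420,200)); np.savez("t13.npz",im=im,d=d)
E
```

```text
clk 37.25 pos [0.4109 0.1949 0.2076] rot [1.7994e+02 7.0000e-02 1.7600e+02] w 0.347 F [0.4 0.2 0.6]
tool shift mm [-238.9 -254.9  189.6]
```

View pics/s13.png

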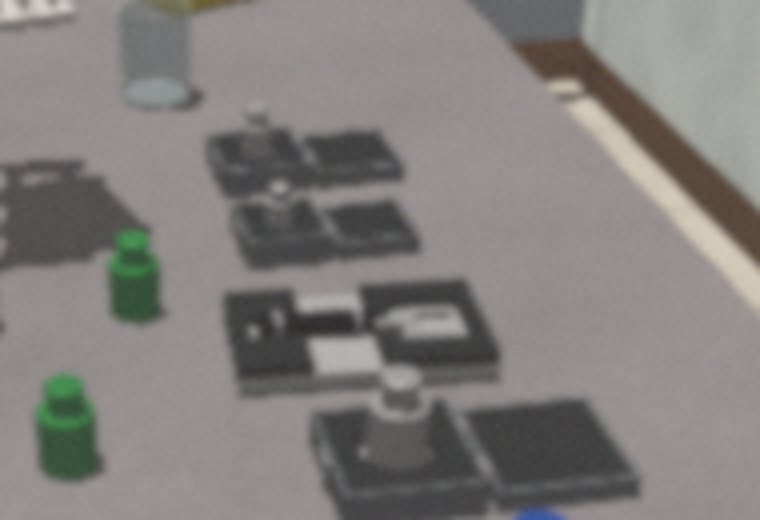

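View pics/t13.png

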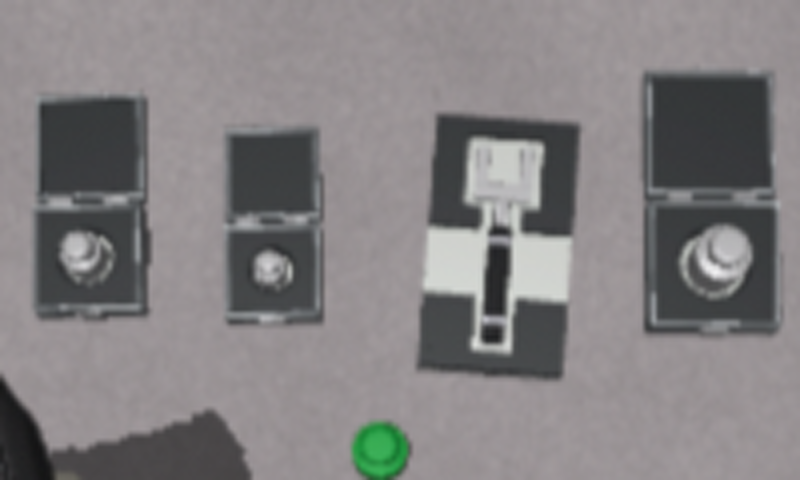

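```bash
python3 - <<'E'
from h import *
z=np.load("t13.npz"); d=z['d']; im=z['im'].astype(int); m=vision.camera_model("top"); P=cloud(m,d)
for nm,x,y,H in (("500",.6316,-.2242,.078),("200",.6333,.2083,.064),("100",.6249,.0798,.055)):
    k=(d>0)&(np.hypot(P[...,0]-x,P[...,1]-y)<.03)&(P[...,2]>H-.006); q=P[k]; print(nm,len(q),'off mm',((q.max(0)+q.min(0))/2*1e3-np.array([x,y,0])*1e3).round(1),'median z',np.median(q[:,2]).round(4))
g=im[105:180,320:375].max(-1)
u0,v0=320,105
# handle: dark pixels near axis
v,u=np.nonzero(g<60); pts=np.array([atz(m,a+u0,b+v0,.03)[:2] for a,b in zip(u,v)]); D=pts-[.6315,-.076]; a=np.radians(-4.3); X=D@[np.cos(a),np.sin(a)]; Y=D@[-np.sin(a),np.cos(a)]
k=(abs(Y)<.0105)&(X>-.055)&(X<.03); c,e=cv2.PCACompute(pts[k].astype(np.float32),None)[:2]; print('fork handle tray xy mean (want -15,0):',X[k].mean()*1e3,Y[k].mean()*1e3,'range',X[k].min(),X[k].max(),'yaw',np.degrees(np.arctan2(e[0,1],e[0,0])),'z',np.median(P[v[k]+v0,u[k]+u0,2]))
for nm,(x,y) in (("beaker",(.573,.394)),("bottle",(.636,-.407))): print(nm, [p.round(4) for p in [P[(d>0)&(np.hypot(P[...,0]-x,P[...,1]-y)<.07)&(P[...,2]>.012)].mean(0)]])
print(arm.hand_in())
E
```

```text
500 78 off mm [ 0.4  0.5 78.2] median z 0.077
200 42 off mm [-1.9 -0.7 63.9] median z 0.0635
100 27 off mm [ 0.5  1.1 54.7] median z 0.0533
fork handle tray xy mean (want -15,0): -17.753932661772392 0.48300438063924883 range -0.05468150254760376 0.02147829761249784 yaw -4.5726204 z 0.03138278920206779
beaker [array([0.573 , 0.394 , 0.0601])]
bottle [array([ 0.6357, -0.407 ,  0.0755])]
the job is handed in; nothing more can be done
None
```

The kit is put away and the job is handed in, at about 37 s on the robot's clock; no verdict came back. I lowered each weight into its own case until the wrist force showed it on the recess floor, and only then released it. The fork lies in its tray with the prongs in the wide end.

My last check with the top camera, taken before handing in, showed:

| Item | Horizontal offset | Height |
|---|---|---|
| weight_500 | under 1 mm from recess axis | knob top 77 mm (78 mm expected) |
| weight_200 | about 2 mm from recess axis | knob top 63.5 mm (64 mm expected) |
| weight_100 | about 1.2 mm from recess axis | knob top 53.3 mm (55 mm expected) |
| lifting_fork | about 3 mm lengthwise, 0.5 mm sideways, 0.3° | handle top 31.4 mm (31 mm expected) |

- **Uprightness:** I judged this by eye from the side and top pictures, and all three weights looked upright.
- **Bystanders:** The beaker and the amber bottle measured where they started, to within about 1 mm. I did not touch the green look-alikes.
- **Disagreement:** The camera height for weight_100 reads 1.7 mm low. That is within the spread I would expect, and the arm touched down at the floor height I had worked out for it. No check failed.

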